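# Pack a set of turned nesting cups in its carrier and lock it

### The job

Pack the turned wooden cups for delivery: slide the carrier's orange lock grip fully open to its end stop, take the red packing block out of the well and put it in the grey tray, then nest all the cups that are there, upright, one inside the next in size order with the largest at the bottom, in the well of the carrier. When all are nested, slide the lock grip fully shut to its other end stop, over the cups; leave the hammer, tin and jar where they are.

Things in the scene. Friction and masses are not known exactly. Their poses are not given: they have to be found in the camera images.
- carrier: Fixed wooden carrier. Origin: underside, below the well centre. Base board 8 mm thick, x -55..55, y -60..250 mm. At the origin the well: square, 78 mm inside, fence 12 mm high above the board. From y 80 to 250 a tower 50 mm wide, its dark steel cheeks up to z 142 mm; on it slides along y a flat steel lock bolt 24 mm wide, underside at z 128 mm. Offsets in the carrier axes.
- well (a point): Centre of the well's floor, 8 mm above the bench (axes as the carrier).
- lock (a joint): Slide of the lock bolt, m: 0 = fully shut (end stop; bolt tip 30 mm beyond the well centre, over the well), 0.110 = fully open (end stop; tip flush with the tower, 80 mm from the well centre). Grows along the carrier +y. About 2 N of friction; stays where it is left.
- lock_grip (a point): Point on the orange grip of the lock bolt, 12 mm below the grip's top. The grip is an upright block 20 mm (x) by 24 mm (y), its top at z 175 mm and its foot on the bolt at z 138 mm; moves with the bolt (y +105 mm of the carrier when shut, +215 mm when open).
- block: Red packing block, 44 x 44 x 60 mm high, 70 g nominal, standing loose in the well at the start. Origin: centre of its underside.
- block_mid (a point): Middle of the packing block, 30 mm above its underside.
- tray: Grey open tray, fixed, 120 x 120 mm outside, walls 5 mm thick and 30 mm high, floor 5 mm. Origin: centre of its underside.
- tray_in (a point): Centre of the tray's inner floor.
- hammer: Hammer with orange handle lying on the bench, about 260 mm long; bystander. Origin on the bench, near its middle.
- wax_tin: Low tin with a white lid, 70 mm across, 50 mm high; bystander. Origin: centre of its underside.
- oil_jar: Amber jar with a white lid, 60 mm across, 90 mm high; bystander. Origin: centre of its underside.
- cup_a: Turned wooden cup, pale natural wood, 68 mm across the rim, 62 mm at the foot, 48 mm high, wall 3 mm, base 16 mm thick (nested in any larger cup it rests on that cup's inner floor and stands 16 mm proud of it); about 75 g. Origin: centre of its underside; z up when upright. The largest; always there.
- cup_b: Turned wooden cup, honey-orange, 58 mm across the rim, 52 mm at the foot, 48 mm high, wall 3 mm, base 16 mm thick (nested in any larger cup it rests on that cup's inner floor and stands 16 mm proud of it); about 60 g. Origin: centre of its underside; z up when upright. May be absent.
- cup_c: Turned wooden cup, dark red, 48 mm across the rim, 42 mm at the foot, 48 mm high, wall 3 mm, base 16 mm thick (nested in any larger cup it rests on that cup's inner floor and stands 16 mm proud of it); about 45 g. Origin: centre of its underside; z up when upright. May be absent.
- cup_d: Turned wooden cup, slate blue, 38 mm across the rim, 32 mm at the foot, 48 mm high, wall 3 mm, base 16 mm thick (nested in any larger cup it rests on that cup's inner floor and stands 16 mm proud of it); about 35 g. Origin: centre of its underside; z up when upright. May be absent.
- cup_e: Turned wooden cup, yellow, 28 mm across the rim, 22 mm at the foot, 48 mm high, wall 3 mm, base 16 mm thick (nested in any larger cup it rests on that cup's inner floor and stands 16 mm proud of it); about 25 g. Origin: centre of its underside; z up when upright. May be absent.
Not all that is in view belongs to the job. Several things have the shape of the cup_e; the one meant has the colours described above. What is shaped like the cup_b but turquoise is not meant.

How it is judged:
On the way, in this order (a step that is already met when the one before it is completed fails the run):
1. the lock is slid fully open (value of joint lock above 0.104 m), for 0.2 s.
2. all the cups stand nested in size order in the well (horizontal distance between each of cup_a, cup_b, cup_c, cup_d, cup_e and well below 0.03 m and angle between each of cup_a, cup_b, cup_c, cup_d, cup_e's own z axis and vertical below 0.1 rad and z of cup_a in the frame of well below 0.005 m and z of cup_b in the frame of cup_a between 0.01 and 0.021 m and z of cup_c in the frame of cup_a between 0.01 and 0.037 m and z of cup_d in the frame of cup_a between 0.01 and 0.053 m and z of cup_e in the frame of cup_a between 0.01 and 0.069 m and z of cup_c in the frame of cup_b between 0.01 and 0.021 m and z of cup_d in the frame of cup_b between 0.01 and 0.037 m and z of cup_e in the frame of cup_b between 0.01 and 0.053 m and z of cup_d in the frame of cup_c between 0.01 and 0.021 m and z of cup_e in the frame of cup_c between 0.01 and 0.037 m and z of cup_e in the frame of cup_d between 0.01 and 0.021 m), for 0.2 s.
At the end, for the whole second after the job is handed in: Cups upright (0.1 rad) in the well (centres within 30 mm of its centre), the largest on its floor, each smaller one seated inside the next larger (within 5 mm); block in the tray (middle within 50 mm of its centre, under 45 mm high); lock within 6 mm of fully shut; all at rest (all of step 2 and linear speed of each of cup_a, cup_b, cup_c, cup_d, cup_e, block below 0.02 m/s and value of joint lock below 0.006 m and horizontal distance between block_mid and tray_in below 0.05 m and height (world z) of block_mid below 0.045 m); the robot touches nothing.
It fails at once if a bystander (hammer, tin, jar) is moved more than 30 mm (distance of any of hammer, wax_tin, oil_jar from where it was at the start of the episode above 0.03 m).
Of cup_b, cup_c, cup_d, cup_e only 2 to 4 are there at a start; the rules pass over those that are not, and their reading is None.
At some moment in a run one of cup_a, cup_b, cup_c may be knocked a few centimetres aside while the robot is not near it.
It also fails if it takes over 210 s, if anything falls off the work surface, if the arm or the gripper's body presses on something with over 40 N, if the wrist force passes 120 N, or if a joint passes its speed limit or range.

### The arm

A 6-joint arm with a two-finger parallel gripper is mounted at the origin on the work surface. World frame = base frame: x ahead of the robot, y to its left, z up, the work surface at z = 0. Lengths are in m, angles in rad, forces in N, time in s.
With the tool pointing down it reaches from about 0.325 to 0.775 m from the base axis. Payload 5.5 kg.
Tool frame: the origin (TCP) lies at the very end of the fingers, on their centre line; the grasp point (between the pads) lies 19 mm behind it (grasp_offset is the z of the grasp point in the tool frame, in m); z points along the fingers, y is the line along which they close (so a half turn about z gives the same grasp; the last joint's range is limited). The gripper opens to 85 mm and grips with 20 to 120 N. Pads are 22 mm wide; open, the fingers measure 114 mm over their backs; the gripper's body (76 mm by 85 mm) begins 54 mm behind the grasp point. The pads swing forward as they close: fully open they stand 13 mm farther back than shut.
Start: joints at [1.113, 0.091, 1.231, -0, 1.82, -0.057], TCP at [0.234, 0.552, 0.231] pointing down, gripper open.
Joint ranges: [-2.87, 2.87], [-0.86, 2.18], [0.17, 2.46], [-1.51, 4.65], [0.06, 2.69], [-2.65, 2.65]. Speed limits (rad/s): [2.57, 2.57, 3.01, 3.14, 3.14, 3.14].

### API

Orientations are given as a unit quaternion [w, x, y, z].
In Python, from bench import * gives the robot as it stands. Calls block until the motion is done:
- movep(position, orientation): joint-space move of the TCP to a pose.
- movel(position, rot=None, max_speed=0.15): straight line of the TCP; rot=None keeps the orientation; max_speed is the mean speed in m/s.
- move_joints(angles): joint-space move.
- set_gripper(opening, squeeze=None): opening from 0.0 (shut) to 1.0 (fully open); squeeze is the grip in N (None keeps the last); returns when the fingers have stopped.
- sleep(seconds).
- solve_ik(position, orientation): joint angles nearest the present ones, or None.
- camera(name): name is "scene" or "top"; returns (picture, depth): 384x512x3 uint8, red, green, blue; 384x512 float32, m along the optical axis (not along the pixel's ray), 0 where there is no reading.
- camera_model(name): a dict with "mtx" (3x3 intrinsics, pixels), "pose" (4x4, takes a point from camera to world coordinates). Camera axes: x right, y up, looking along -z (the intrinsics and any distortion apply to the point x, -y, -z); pixel columns grow to the right and rows downward; lengths in m; the calibration is good to about 2 mm. A picture is of the moment at which its call begins. camera_model takes no time and is no camera call.
A pose or a line that the arm cannot do raises PlanningError and nothing moves.
- sign_off(): hands the job in; it is judged then, once.
Readings, each from a call of its own:
- get_clock(): time.
- get_qpos(): joint angles.
- get_qd(): joint speeds.
- get_joint_torque(): joint torques, N m.
- get_eef_pos(): TCP position.
- get_eef_rot(): TCP orientation.
- get_wrist_force(): force on the tool from outside, world axes, zero at the start.
- get_moment(): the same for the moment, N m.
- get_width(): opening from 0.0 (shut) to 1.0 (fully open).
- get_gripper_force(): force on a finger pad.
Only numpy, scipy, OpenCV 4.12 (cv2) and the standard library are available. Lean on these libraries where they do the work, as an engineer would, in place of code of your own. Each camera call takes 0.05 s, during which the arm holds its last target. There are 200 camera calls.

## Working session

There is one attempt and no reset: what is moved stays moved. The work goes in short steps, each a Python script; the robot and the scene stay as the last script left them, time stands still between calls to the robot, and variables do not carry over. Pictures are saved under pics/ and viewed, at most 14 in all, crops included, and the job is handed in when it is done.

```bash
mkdir -p pics; ls; python3 - <<'E'
from bench import *
import cv2,numpy as np
for n in("scene","top"):
    p,d=camera(n);cv2.imwrite(f"pics/{n}0.png",cv2.resize(p[:,:,::-1],(800,600),interpolation=cv2.INTER_CUBIC));np.savez(f"{n}0.npz",p=p,d=d)
    m=camera_model(n);print(n,{k:np.round(v,3).tolist() if not isinstance(v,str) else v for k,v in m.items()},(d==0).mean())
print(get_clock(),get_eef_rot())
E
```

```text
pics
scene {'mtx': [[493.614, 0.0, 258.453], [0.0, 493.614, 196.095], [0.0, 0.0, 1.0]], 'pose': [[0.536, -0.477, 0.697, 1.494], [0.844, 0.286, -0.453, -0.539], [0.017, 0.831, 0.555, 0.831], [0.0, 0.0, 0.0, 1.0]]} 0.051172892252604164
top {'mtx': [[493.057, 0.0, 253.805], [0.0, 493.057, 185.212], [0.0, 0.0, 1.0]], 'pose': [[0.03, 0.988, -0.151, 0.387], [-0.999, 0.032, 0.011, 0.052], [0.016, 0.15, 0.989, 1.58], [0.0, 0.0, 0.0, 1.0]]} 0.004058837890625
0.1 [-2.39511950e-04  1.99067209e-01  9.79985429e-01 -8.64347499e-04]
```

View pics/scene0.png

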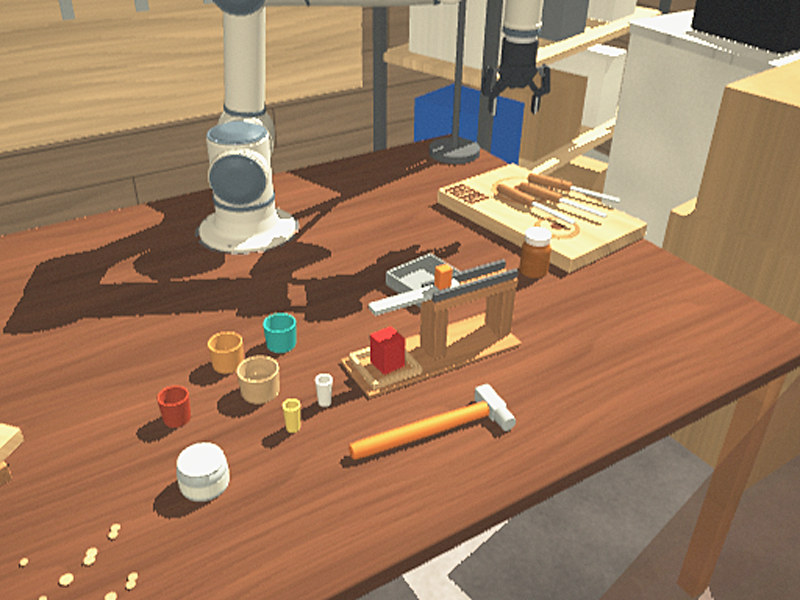

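View pics/top0.png

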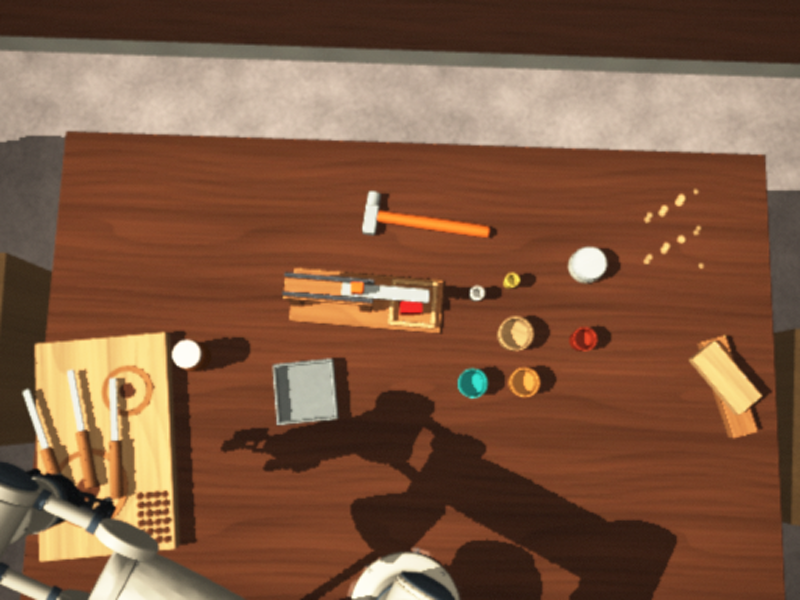

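The top view (800x600) shows these positions:
- **Cups:** a (516,333), b (524,381), c (584,338), e (512,280). There is no blue cup d.
- **Decoys:** white (477,293) and turquoise (473,382).
- **Carrier:** well around (415,305), tower to its left, which is world +y, and grip at (352,287).
- **Tray:** (306,391).
- **Bystanders:** hammer (425,215), tin (588,264), jar (186,353).

```bash
cat > h.py <<'E'
from bench import *
import cv2,numpy as np
def cloud(n,im=None):
    p,d=im if im else camera(n); m=camera_model(n);K,T=m["mtx"],m["pose"]
    v,u=np.indices(d.shape)
    P=np.stack([(u-K[0,2])/K[0,0]*d,-(v-K[1,2])/K[1,1]*d,-d],-1)@T[:3,:3].T+T[:3,3]
    P[d==0]=np.nan
    return p,cv2.cvtColor(p,cv2.COLOR_RGB2HSV),P
HUE=dict(a=((13,40,60),(24,150,255)),b=((10,151,90),(18,255,255)),c=((0,150,50),(7,255,255)),e=((22,120,90),(32,255,255)),
         t=((80,100,50),(95,255,255)))
def inside(P,box): return (P[...,0]>box[0])&(P[...,0]<box[1])&(P[...,1]>box[2])&(P[...,1]<box[3])
def circ(P,M):
    q=P[M]
    if len(q)<4: return None
    c,r=cv2.minEnclosingCircle(q[:,:2].astype(np.float32)); return np.round([c[0],c[1],2*r,q[:,2].max(),len(q)],4).tolist()
E
cat > m1.py <<'E'
from h import *
im={n:(lambda z:(z["p"],z["d"]))(np.load(n+"0.npz")) for n in("scene","top")}
for n in im:
    p,h,P=cloud(n,im[n])
    at=lambda u,v:np.round(P[int(v*.64),int(u*.64)],3).tolist()
    print(n)
    if n=="top":
        for k,(u,v) in dict(a=(516,333),b=(524,381),c=(584,338),e=(512,280),white=(477,293),turq=(473,382),grip=(355,287),bolt=(400,295),block=(410,308),tray=(306,391),jar=(186,353),tin=(588,264),hh=(371,213),he=(488,231)).items(): print(k,at(u,v),h[int(v*.64),int(u*.64)].tolist())
    for k in"abcet":
        M=cv2.inRange(h,*HUE[k])>0; M&=inside(P,(.3,.75,-.5,-.03))
        Z=P[...,2]
        nn,L,st,ce=cv2.connectedComponentsWithStats(((M)&(Z>.03)&(Z<.06)).astype(np.uint8))
        for i in range(1,nn):
            if st[i,4]>12: print(k,circ(P,(L==i)),circ(P,(L==i)&(Z>.042)))
    box=inside(P,(.4,.75,-.05,.4)); Z=P[...,2]
    g=box&(cv2.inRange(h,(5,180,100),(16,255,255))>0)&(Z>.14); q=P[g]
    print("grip",q.min(0).round(3),q.max(0).round(3),len(q), "top",q[q[:,2]>.17].mean(0).round(4) if (q[:,2]>.17).any() else 0)
    r=box&(cv2.inRange(h,(0,180,60),(6,255,255))>0)&(Z>.015); q=P[r]; print("block",q.min(0).round(3),q.max(0).round(3),len(q)); q=q[q[:,2]>.06]
    if len(q)>5: print("top rect",cv2.minAreaRect(q[:,:2].astype(np.float32)))
    b=box&(Z>.11)&(Z<.148)&(h[...,1]<90); q=P[b]; 
    print("steel",cv2.minAreaRect(q[:,:2].astype(np.float32)),q[:,2].max())
    b=box&(Z>.131)&(Z<.15)&(h[...,2]<110); q=P[b]; 
    if len(q)>5: print("cheeks",cv2.minAreaRect(q[:,:2].astype(np.float32)),len(q))
    b=box&(Z>.004)&(Z<.025)&(P[...,0]>.47)&(h[...,1]>60)&(h[...,0]>7); q=P[b]; print("board",cv2.minAreaRect(q[:,:2].astype(np.float32)),len(q))
    b=inside(P,(.25,.6,.05,.35))&(Z>.022)&(Z<.036)&(h[...,1]<70); q=P[b]; print("tray",cv2.minAreaRect(q[:,:2].astype(np.float32)),len(q))
E
python3 m1.py
```

```text
scene
a [0.5434, -0.2007, 0.0736, 0.0509, 291.0] [0.5434, -0.2007, 0.0736, 0.0509, 108.0]
a [0.6161, -0.1194, 0.0158, 0.0464, 13.0] [0.6161, -0.1193, 0.0156, 0.0464, 6.0]
a [0.6313, -0.1272, 0.0153, 0.0477, 19.0] [0.6313, -0.1272, 0.0153, 0.0477, 8.0]
a [0.6417, -0.191, 0.0135, 0.0458, 14.0] None
a [0.6561, -0.1966, 0.026, 0.0488, 52.0] [0.6579, -0.197, 0.0244, 0.0488, 14.0]
b [0.4459, -0.2208, 0.0633, 0.0517, 226.0] [0.4479, -0.2214, 0.0599, 0.0517, 90.0]
c [0.5365, -0.3425, 0.052, 0.0506, 246.0] [0.5365, -0.3425, 0.052, 0.0506, 114.0]
e [0.6519, -0.1938, 0.0296, 0.0503, 86.0] [0.652, -0.1938, 0.0294, 0.0503, 30.0]
t [0.4422, -0.1151, 0.0638, 0.051, 229.0] [0.4416, -0.1157, 0.0633, 0.051, 105.0]
grip [0.598 0.1   0.141] [0.62  0.125 0.175] 108 top [0.6128 0.1095 0.1729]
block [ 0.577 -0.014  0.015] [0.625 0.033 0.071] 337
top rect ((0.6009626984596252, 0.011076582595705986), (0.044520072638988495, 0.04676953703165054), 5.7237982749938965)
steel ((0.6082033514976501, 0.11663061380386353), (0.27808523178100586, 0.05004093796014786), 86.7897720336914) 0.14540176567502483
cheeks ((0.612
[... 1331 characters left out ...]
 [0.619 0.119 0.179] 49 top [0.603  0.1094 0.1749]
block [ 0.572 -0.013  0.028] [0.595 0.03  0.078] 107
top rect ((0.5850868225097656, 0.0071766190230846405), (0.0215554591268301, 0.041889265179634094), 6.627331733703613)
steel ((0.606236457824707, 0.11389459669589996), (0.272948294878006, 0.0469377264380455), 86.81787872314453) 0.14758293655779187
cheeks ((0.6075429916381836, 0.167829692363739), (0.16849905252456665, 0.04315532371401787), 86.83030700683594) 170
board ((0.6103358268737793, 0.1742728352546692), (0.279037207365036, 0.44859936833381653), 0.15733206272125244) 2705
tray ((0.41251125931739807, 0.21291415393352509), (0.11947900056838989, 0.11959187686443329), 7.520689487457275) 243
```

```bash
cat >> h.py <<'E'
from scipy.spatial.transform import Rotation as Ro
YAW=np.radians(-3.2); CX=np.array([np.cos(YAW),np.sin(YAW)]); CY=np.array([-np.sin(YAW),np.cos(YAW)])
def down(phi,p):
    best=None
    for f in (phi,phi+np.pi):
        y=np.array([np.cos(f),np.sin(f),0]);z=np.array([0,0,-1.])
        q=Ro.from_matrix(np.stack([np.cross(y,z),y,z],1)).as_quat()[[3,0,1,2]]
        j=solve_ik(p,q)
        if j is not None and (best is None or abs(j[5])<best[0]): best=(abs(j[5]),q)
    return best[1]
def over(xy,z,phi):
    p=[xy[0],xy[1],z]; q=down(phi,p); movep(p,q); return q
def up(z,s=.25):
    e=get_eef_pos(); movel([e[0],e[1],z],max_speed=s)
HOME=[1.113, 0.091, 1.231, -0, 1.82, -0.057]
def slide(dirn,maxd,tol=12):
    "push the gripped bolt along carrier y in small steps until the end stop answers"
    s=np.array(get_eef_pos()); f=0; k=0
    while k<maxd:
        step=.02 if k<maxd-.03 else .002
        k+=step; t=s[:2]+dirn*k*CY; movel([t[0],t[1],s[2]],max_speed=.08)
        f=-np.dot(np.array(get_wrist_force())[:2],CY)*dirn
        if f>tol: break
    return k,f
E
python3 - <<'E'
from h import *
set_gripper(.6,30)
g=np.array([.607,.111]); phi=np.pi/2+YAW
over(g,.26,phi); movel([*g,.149],max_speed=.12)
set_gripper(0,40); print("w",get_width(),get_gripper_force(),get_wrist_force())
print(slide(1,.118),get_eef_pos(),get_wrist_force(),get_width())
set_gripper(.6); up(.26); move_joints(HOME); print(get_clock())
for n in("scene","top"):
    p,d=camera(n); np.savez(n+"0.npz",p=p,d=d)
    c=p[150:330,100:420] if n=="scene" else p[140:280,120:420]
    cv2.imwrite(f"pics/{n}1.png",cv2.resize(c[:,:,::-1],None,fx=2.4,fy=2.4))
E
python3 m1.py | grep -E "^(scene|top|grip|block|cheeks|[abce] )"
```

```text
w 0.27257250776343306 40.21770715713501 [-0.05076437 -0.86869169  3.37243551]
(0.11000000000000001, np.float64(13.526781923565421)) [0.61298016 0.21627752 0.15019352] [ -9.18179141 -13.03456447   6.65607312] 0.268762816905034
10.0917
scene
a [0.5427, -0.2021, 0.0725, 0.0524, 290.0] [0.543, -0.203, 0.0711, 0.0524, 116.0]
a [0.6318, -0.1274, 0.0151, 0.0469, 15.0] [0.6318, -0.1274, 0.0151, 0.0469, 7.0]
a [0.6563, -0.1968, 0.0244, 0.0475, 45.0] [0.6594, -0.1992, 0.0224, 0.0475, 13.0]
b [0.4456, -0.2225, 0.0673, 0.0531, 223.0] [0.4456, -0.2225, 0.0673, 0.0531, 86.0]
c [0.5356, -0.3391, 0.0528, 0.0509, 248.0] [0.5361, -0.3391, 0.052, 0.0509, 111.0]
e [0.6523, -0.192, 0.0311, 0.0492, 87.0] [0.653, -0.1926, 0.0296, 0.0492, 34.0]
grip [0.604 0.205 0.142] [0.625 0.23  0.176] 102 top [0.6175 0.214  0.1727]
block [ 0.576 -0.013  0.015] [0.625 0.033 0.071] 314
top rect ((0.6001780033111572, 0.00909462384879589), (0.045354392379522324, 0.047147542238235474), 86.86375427246094)
cheeks ((0.6128719449043274, 0.16872268915176392), (0.17113210260868073, 0.045594412833452225), 87.41925048828125) 224
top
[... 231 characters left out ...]
214, 243]
a [0.5396, -0.2042, 0.068, 0.0556, 105.0] [0.5397, -0.2042, 0.068, 0.0556, 70.0]
b [0.4433, -0.2232, 0.0579, 0.0547, 87.0] [0.4433, -0.2226, 0.057, 0.0547, 63.0]
c [0.5343, -0.3423, 0.0484, 0.0556, 82.0] [0.5343, -0.3423, 0.0484, 0.0556, 54.0]
e [0.6491, -0.1961, 0.0292, 0.0573, 32.0] [0.6477, -0.1954, 0.0262, 0.0573, 16.0]
grip [0.599 0.204 0.142] [0.625 0.225 0.184] 53 top [0.6083 0.214  0.1753]
block [ 0.572 -0.019  0.016] [0.627 0.03  0.077] 214
top rect ((0.5947237014770508, 0.007228545844554901), (0.04380020871758461, 0.04074420407414436), 2.1704461574554443)
cheeks ((0.6076821684837341, 0.16905449330806732), (0.16580793261528015, 0.043033402413129807), 87.45000457763672) 188
```

Cups are unchanged, and the grip moved about 105 mm. That is close to the 104 mm threshold and there was some side load, so I'll regrip and push again to make sure of the stop.

```bash
sed -i 's/-3.2)/-2.6)/' h.py; python3 - <<'E'
from h import *
g=np.array([.6125,.2155]); phi=np.pi/2+YAW
over(g,.26,phi); movel([*g,.149],max_speed=.15)
set_gripper(0,40); s=np.array(get_eef_pos()); print("start",s,get_wrist_force())
for k in range(1,7):
    t=s[:2]+.002*k*CY; movel([*t,s[2]],max_speed=.05); f=np.array(get_wrist_force()); print(k,np.round(get_eef_pos(),4),f.round(1))
    if f[:2]@CY<-25: break
set_gripper(.6); print(get_eef_pos()); up(.26); print(get_clock())
E
```

```text
start [0.61308411 0.21570788 0.15072421] [-1.56048087e-01  4.92583878e-03  5.57746886e+00]
1 [0.6131 0.2162 0.1508] [-2.2 -6.4  2.8]
2 [0.6131 0.2163 0.1507] [ -3.5 -12.4   3.8]
3 [0.6131 0.2163 0.1507] [ -5.4 -18.1   4.6]
4 [0.6131 0.2164 0.1507] [ -6.4 -24.5   4.8]
5 [0.6131 0.2164 0.1507] [ -7.5 -30.3   5.9]
[0.61344062 0.22640272 0.15057774]
15.4917
```

```bash
python3 - <<'E'
from h import *
phi=np.pi/2+YAW; b=np.array([.598,.007]); t=np.array([.4125,.213])
set_gripper(1.0)
over(b,.22,phi); movel([*b,.032],max_speed=.15)
set_gripper(0,40); print("w",get_width()*85,get_gripper_force())
up(.2); print(get_wrist_force(),get_width()*85)
over(t,.18,phi+np.radians(10)); movel([*t,.033],max_speed=.15); print(get_wrist_force())
set_gripper(.72); up(.2); move_joints(HOME); print(get_clock())
for n in("scene","top"):
    p,d=camera(n); np.savez(n+"0.npz",p=p,d=d)
cv2.imwrite("pics/s2.png",cv2.resize(np.load("scene0.npz")["p"][120:330,80:400,::-1],None,fx=2.4,fy=2.4,interpolation=cv2.INTER_CUBIC))
for n in("scene","top"):
    z=np.load(n+"0.npz");p,h,P=cloud(n,(z["p"],z["d"])); Z=P[...,2]
    M=inside(P,(.5,.66,-.08,.06))&(Z>.015)&(Z<.026); q=P[M]; print(n,"fence",cv2.minAreaRect(q[:,:2].astype(np.float32)),q.min(0),q.max(0))
E
python3 m1.py | grep -E "^(scene|top|block|[abce] )"
```

```text
w 44.53931938575291 39.46780717000365
[ 0.689783   -0.24831098 -1.40364563] 44.54057602364655
[-0.11754105 -0.08043773 -0.22312502]
24.275
scene fence ((0.6013659834861755, 0.004709411412477493), (0.09702686965465546, 0.10014111548662186), 85.79956817626953) [ 0.54971406 -0.04564421  0.01500879] [0.65414815 0.05380787 0.02466934]
top fence ((0.5990841388702393, 0.003566417843103409), (0.09976822882890701, 0.09864288568496704), 86.45499420166016) [ 0.54981486 -0.04683156  0.01519914] [0.64961406 0.05471604 0.02580197]
scene
a [0.5428, -0.2019, 0.0737, 0.0501, 292.0] [0.5425, -0.2025, 0.0734, 0.0501, 117.0]
a [0.6153, -0.119, 0.0154, 0.0478, 17.0] [0.6153, -0.119, 0.0154, 0.0478, 10.0]
a [0.6322, -0.128, 0.0158, 0.0475, 20.0] [0.6327, -0.1279, 0.0152, 0.0475, 9.0]
a [0.6409, -0.1895, 0.0099, 0.0435, 15.0] [0.6403, -0.1915, 0.0076, 0.0435, 4.0]
a [0.6576, -0.1971, 0.0246, 0.0484, 51.0] [0.659, -0.199, 0.0229, 0.0484, 16.0]
b [0.4483, -0.2175, 0.0629, 0.0503, 226.0] [0.4485, -0.2186, 0.0621, 0.0503, 87.0]
c [0.5345, -0.3375, 0.0575, 0.0504, 245.0] [0.5359, -0.3397, 0.0518, 0.0504, 104.0]
[... 243 characters left out ...]
26)
top
a [0.545, -0.213, 0.008] [21, 121, 247]
b [0.449, -0.227, 0.02] [17, 177, 243]
c [0.539, -0.351, 0.01] [5, 210, 125]
e [0.653, -0.201, 0.017] [22, 173, 162]
block [0.59, 0.007, 0.005] [15, 166, 239]
a [0.5401, -0.2047, 0.0672, 0.0536, 107.0] [0.5401, -0.2047, 0.0672, 0.0536, 68.0]
b [0.4433, -0.2229, 0.0582, 0.0547, 86.0] [0.4435, -0.2229, 0.0582, 0.0547, 61.0]
c [0.5336, -0.3422, 0.0473, 0.0553, 85.0] [0.5336, -0.3422, 0.0473, 0.0553, 53.0]
e [0.6487, -0.1963, 0.0283, 0.0533, 32.0] [0.6487, -0.1963, 0.0283, 0.0533, 22.0]
block [0.4   0.189 0.025] [0.435 0.236 0.076] 160
top rect ((0.414187490940094, 0.2125595360994339), (0.03520108386874199, 0.04066527634859085), 13.440174102783203)
```

View pics/s2.png

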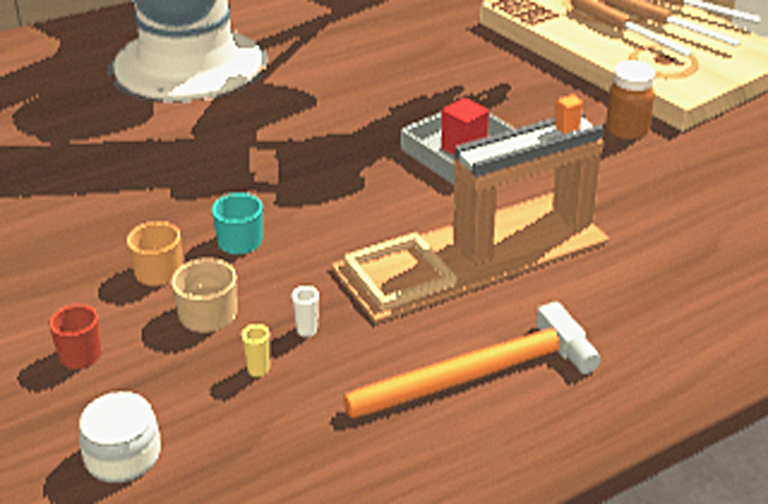

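The block is in the tray, the well is empty and the lock is open. Next is cup a.

```bash
cat >> h.py <<'E'
WELL=np.array([.601,.0035])
def look(keys="abce",save=None):
    "cup rim centres (mean of both cameras) from coloured rim points, per cup: x,y,rim z"
    out={k:[] for k in keys}
    for n in("scene","top"):
        im=camera(n); p,h,P=cloud(n,im); Z=P[...,2]
        if save: cv2.imwrite(f"pics/{save}_{n}.png",cv2.resize((p[150:330,80:400] if n=="scene" else p[150:280,180:420])[:,:,::-1],None,fx=2.5,fy=2.5,interpolation=cv2.INTER_CUBIC))
        for k in keys:
            M=(cv2.inRange(h,*HUE[k])>0)&inside(P,(.3,.72,-.5,.05))&(Z>.028)
            # ignore the carrier's own wood
            nn,L,st,_=cv2.connectedComponentsWithStats(M.astype(np.uint8))
            if nn<2: out[k].append(None); continue
            M=L==1+np.argmax(st[1:,4]); zm=np.percentile(Z[M],97); out[k].append(circ(P,M&(Z>zm-.012)))
    return out
def pick(xy,phi,z,w,squeeze=30):
    set_gripper(w); over(xy,.16,phi); movel([*xy,z],max_speed=.15); set_gripper(0,squeeze)
    print("grip mm",get_width()*85,get_gripper_force()); up(.2); print("held",get_width()*85,get_wrist_force()[2],get_clock())
def place(xy,phi,z,w):
    over(xy,.2,phi); movel([xy[0],xy[1],z],max_speed=.1); print("place F",np.round(get_wrist_force(),1),get_eef_pos()[2])
    set_gripper(w); up(.2); move_joints(HOME)
E
python3 - <<'E'
from h import *
pick([.5412,-.2035],np.pi/2,.018,1.0); place(WELL,np.pi/2,.029,1.0)
for k,v in look(save="a").items(): print(k,v)
print(get_clock())
E
```

```text
grip mm 65.01410200423757 33.87422417887137
held 64.87227969342041 -1.2088274218056028 29.925
place F [ 0.9 -0.7 -0.9] 0.02981410775261571
a [[0.6038, 0.0073, 0.0728, 0.0589, 195.0], [0.5984, 0.0038, 0.0673, 0.0666, 61.0]]
b [[0.4461, -0.2184, 0.0649, 0.0508, 151.0], [0.4436, -0.2227, 0.0581, 0.0556, 58.0]]
c [[0.5367, -0.3396, 0.0514, 0.0507, 160.0], [0.5325, -0.343, 0.0493, 0.0533, 57.0]]
e [[0.6521, -0.1935, 0.0293, 0.05, 61.0], [0.6483, -0.1961, 0.027, 0.0522, 22.0]]
36.275
```

View pics/a_scene.png

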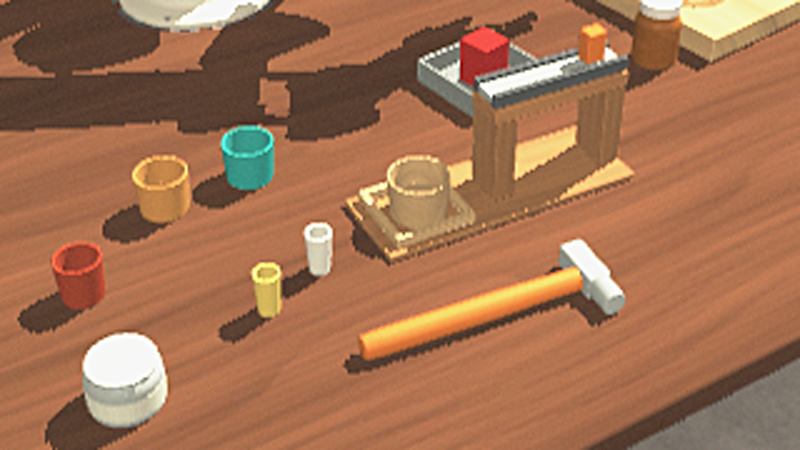

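Cup a stands in the well at (418,190) in the crop, upright and seated. Now cup b.

```bash
python3 - <<'E'
from h import *
pick([.4448,-.2208],0,.022,.95); place([.601,.0052],0,.053,.95)
for k,v in look(save="b").items(): print(k,v)
print(get_clock())
E
```

```text
grip mm 55.99351751279856 32.067579078138806
held 55.7983788672099 -1.0376136457386336 41.6167
place F [ 0.7  0.4 -0.7] 0.0539550672401224
a [[0.6028, 0.0061, 0.0694, 0.0731, 133.0], [0.5836, 0.0065, 0.0547, 0.0616, 20.0]]
b [[0.6022, 0.006, 0.061, 0.0752, 151.0], [0.5986, 0.0023, 0.0612, 0.0795, 56.0]]
c [[0.5358, -0.3407, 0.0524, 0.0518, 170.0], [0.5348, -0.342, 0.0502, 0.0538, 53.0]]
e [[0.6522, -0.1947, 0.0288, 0.0503, 56.0], [0.648, -0.1959, 0.0284, 0.0506, 27.0]]
47.8667
```

View pics/b_scene.png

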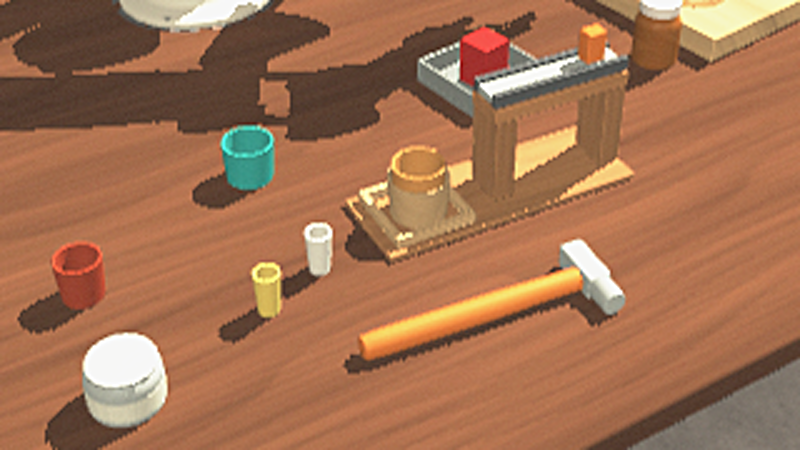

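Cup b is seated in a at (418,170), and its rim is 16 mm higher as expected. Cup c next.

```bash
python3 - <<'E'
from h import *
pick([.5352,-.3412],np.pi/2,.024,.9); place([.6005,.0045],np.pi/2,.071,.75)
for k,v in look("bce",save="c").items(): print(k,v)
print(get_clock())
E
```

```text
grip mm 45.51245228200944 30.638607653835805
held 45.61724323136823 -0.4100109505194034 53.6833
place F [-0.2 -0.1 -0.2] 0.07200708450917885
b [[0.6059, 0.0062, 0.0589, 0.0914, 94.0], [0.5991, 0.0041, 0.0574, 0.0932, 48.0]]
c [[0.6035, 0.0045, 0.0556, 0.0918, 133.0], [0.599, 0.0034, 0.0466, 0.0938, 46.0]]
e [[0.6538, -0.1931, 0.0287, 0.0509, 57.0], [0.6489, -0.1962, 0.0285, 0.0535, 22.0]]
59.8833
```

View pics/c_scene.png

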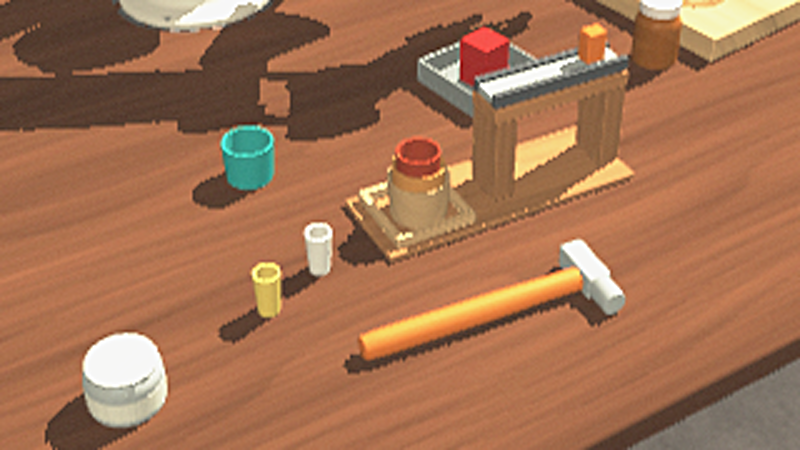

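Cup c is seated at (418,155). Now cup e, the yellow one.

```bash
python3 - <<'E'
from h import *
phi=np.radians(20)
pick([.6508,-.195],phi,.030,.65,25); place([.6010,.0042],phi,.090,.6)
for k,v in look("ce",save="e").items(): print(k,v)
print(get_clock())
E
```

```text
grip mm 26.354747817191704 24.58170835627243
held 26.822590188876443 -1.1514383846441347 65.3583
place F [0.7 0.1 0.3] 0.0910873348133307
c [[0.6035, 0.0059, 0.0513, 0.092, 89.0], [0.5989, 0.0034, 0.0466, 0.095, 37.0]]
e [[0.6009, 0.0048, 0.0309, 0.1061, 60.0], [0.5977, 0.0031, 0.0264, 0.1118, 20.0]]
70.8417
```

View pics/e_scene.png

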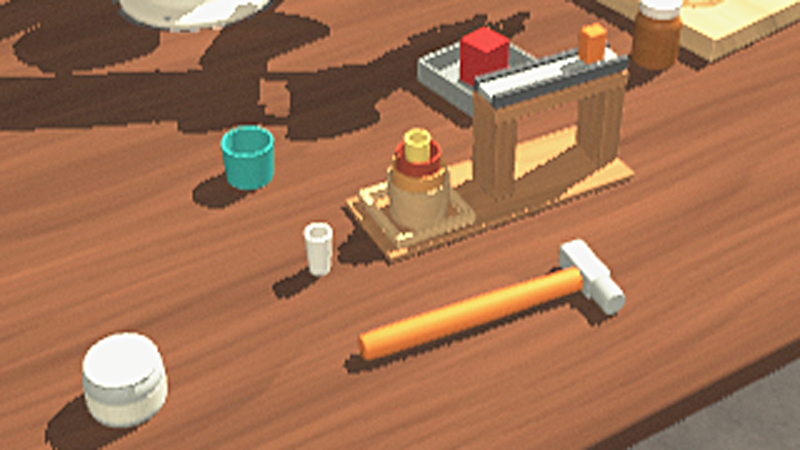

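All four cups are nested, with the yellow one upright at (418,140) and its rim at about 0.106 m. I'll shut the lock.

```bash
python3 - <<'E'
from h import *
g=np.array([.6125,.2163]); phi=np.pi/2+YAW
set_gripper(.6); over(g,.26,phi); movel([*g,.149],max_speed=.15)
set_gripper(0,40); s=get_eef_pos(); print(s)
print(slide(-1,.124,22)); e=get_eef_pos(); print(e,np.linalg.norm(np.subtract(e,s)),get_wrist_force())
set_gripper(.6); up(.26); move_joints(HOME)
for k,v in look("abce",save="f").items(): print(k,v)
p,h,P=cloud("scene"); q=P[inside(P,(.55,.68,0,.3))&(cv2.inRange(h,(5,180,100),(16,255,255))>0)&(P[...,2]>.145)]; print(q.min(0),q.max(0),get_clock())
E
```

```text
[0.61308224 0.21619205 0.15077686]
(0.11800000000000002, np.float64(25.813113534649354))
[0.60729986 0.1060764  0.15078789] 0.11026737410938937 [-2.6920763  25.96196019  1.71565771]
a [[0.6048, 0.0059, 0.0676, 0.0735, 133.0], [0.5817, 0.008, 0.0524, 0.061, 19.0]]
b [[0.6069, 0.0056, 0.0588, 0.0819, 105.0], [0.589, 0.0057, 0.0505, 0.0842, 21.0]]
c [[0.6036, 0.0055, 0.0509, 0.0908, 97.0], [0.5867, 0.0033, 0.0368, 0.0941, 12.0]]
e [[0.6029, 0.0075, 0.0326, 0.1074, 69.0], None]
[0.60054516 0.09395463 0.14534558] [0.62048161 0.12194118 0.17531599] 81.625
```

View pics/f_scene.png

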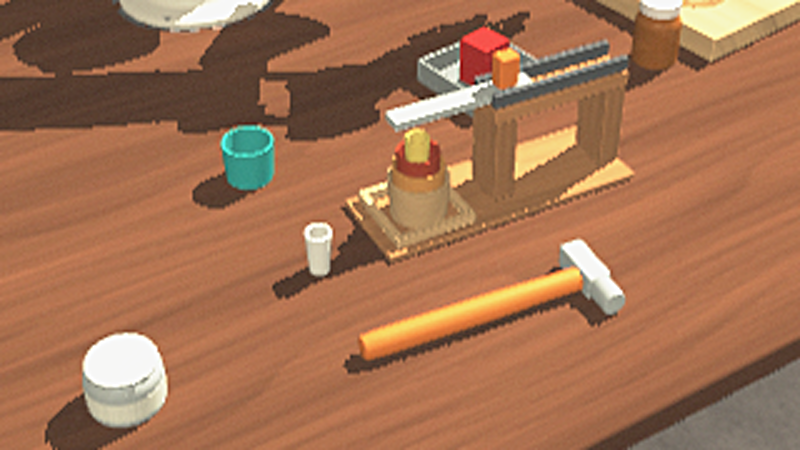

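The bolt is shut after 110 mm of travel against the stop, with its tip at (390,118) over the cups. The cups are still nested and the arm is clear.

```bash
python3 -c "
from bench import *
print(sign_off())"
```

```text
the job is handed in; nothing more can be done
None
```

I packed the four cups that were there (a, b, c and e; d was absent), nested upright in the well, with the red block in the tray and the lock shut against its end stop. The job is handed in at about 82 s, but sign-off returned no verdict.

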